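# Tare the bar scale with the juice cup on it

### The arm

A 7-joint arm with a two-finger parallel gripper is mounted at the origin on a cart in front of the work surface, level with it; the furniture and walls round the work are solid. World frame = base frame: x ahead of the robot, y to its left, z up, the work surface at z = 0. Lengths are in mm, angles in rad, forces in N, time in s.
With the tool pointing down it reaches from about 425 to 825 mm from the base axis. Payload 3.6 kg.
Tool frame: the origin (TCP) lies between the finger pads; the fingertips stand 14 mm ahead of it and the grasp point (between the pads) lies 5 mm behind it; x points along the fingers, z is the direction in which the jaws open and shut, and the axes are right-handed (so a half turn about x gives the same grasp; the last joint's range is limited). The gripper opens to 85 mm and grips with 20 to 120 N. Pads are 22 mm wide; open, the fingers measure 114 mm over their backs; the gripper's body (76 mm by 85 mm) begins 54 mm behind the grasp point. The pads swing forward as they close: fully open they stand 13 mm farther back than shut.
Start: joints at [1.143, 0.615, -0.013, 1.423, 0.008, 1.103, -0.04], TCP at [254.207, -598.199, 245.297] pointing down, gripper open.
Joint ranges: [-3.12, 3.12], [-0.3, 2.06], [-1.34, 1.32], [0.26, 2.42], [-1.36, 4.5], [0.01, 1.98], [-2.84, 2.84]. Speed limits (rad/s): [2.79, 2.79, 3.14, 3.14, 3.14, 3.14, 3.14].

### API

Orientations are given as a unit quaternion [x, y, z, w].
In Python, from bench import env, imaging gives the robot as it stands.
- The arm moves only by the shell command python3 -m handwheel 'ROWS' [FORCE]. ROWS is JSON, a list of rows, each a list of 5 numbers: the shift along the tool's x, y, z in mm, then the turn about the tool's x in degrees, then the opening in per cent of the stroke, from 0 (shut) to 100 (fully open). In form: [[tx, ty, tz, turn, grip], ...]. A call has exactly 5 rows; each row shifts and turns the commanded pose from where the row before left it, along the tool's axes as they then stand; what a row does not reach is not made up. A row lasts 1/8 s, in which the tool goes at most 62.5 mm and 10.7 degrees, less where a joint would pass 70% of its speed; a pose out of reach is approached as far as the arm can. A call is refused whole if a number of a shift passes 62.5 or a number of a turn 10.7, either way. A call with a gripper value outside its range is refused whole. The fingers move at their own pace and stop on an object; FORCE is the grip in N (left out, the last holds). Time passes only in rows, so rows that do not move let the fingers close, or fill a call up. It gives the time, the measured TCP pose, the force and the opening at its end, in the units of the state.
- env.observe(): the state, without advancing time (a new reading comes with each control period).
- imaging.snapshot(name): name is "scene" or "top"; returns a dict with "pixels" (420x560x3 uint8, red, green, blue), "K" (3x3 intrinsics, pixels), "extrinsics" (4x4, takes a point from camera to world coordinates). Camera axes: x right, y down, z forward; pixel columns grow to the right and rows downward; lengths in mm; the calibration is good to about 2 mm. A picture is of the moment at which its call begins. There is no depth.
- env.finish_job(): hands the job in, once; it reports no verdict.
The state is a dict: "clock": time; "qpos": joint angles; "dq": joint speeds; "effort": joint torques, N m; "tcp_pos": TCP position; "eef_rot": TCP orientation; "ft_force": force on the tool from outside, world axes, zero at the start; "wrist_torque": the same for the moment, N m; "finger_gap": opening from 0.0 (shut) to 1.0 (fully open).
Only numpy, scipy, OpenCV 4.12 (cv2) and the standard library are available. Lean on these libraries where they do the work, as an engineer would, in place of code of your own. Each camera call takes 0.05 s, during which the arm holds its last target.

### The job

Set the empty juice cup down gently, upright in the middle of the scale's round steel pan, and let go of it. Then, with the cup's weight on the scale, turn the dial's bezel (pushing one of its upright lugs will do) until the red zero mark stands at the tip of the blue pointer, and leave it so, with the cup still on the pan. Leave the shaker, the white dish and the stack of coasters where they stand.

Things in the scene. Friction and masses are not known exactly. Their poses are not given: they have to be found in the camera images.
- cup_middle (a point): Centre, half-way up, of the empty juice cup: a plain grey metal beaker standing open end up on the worktop, 65 mm wide at the rim, about 55 mm at the foot, 57 mm tall, 0.1 to 0.23 kg. It can be gripped from above across the outside near the rim. This point is 28.5 mm above its underside; its z axis points up out of the mouth.
- pan_centre (a point): Centre of the top face of the scale's weighing pan, a flat steel disc 116 mm across and 5 mm thick, 61 mm above the worktop when empty. It is sprung: it sinks 5 mm per newton, straight down, at most 14 mm, and settles within a second.
- dial_centre (a point): Centre of the scale's dial, on the vertical axis of bezel and pointer, 68 mm above the worktop. The scale is a fixed grey box 176 x 372 mm, 38 mm high; the dial lies flat on it, facing up, 200 mm from the pan's centre (along this point's -y axis). White face, black divisions every 10 degrees, clear cover whose top is 74 mm above the worktop.
- pointer_tip (a point): Tip of the blue pointer under the dial's cover, 50 mm from the dial's centre, level with zero_mark. It is geared to the pan: it turns clockwise seen from above by 0.9 rad per newton of load (0.9 to 2.1 rad for the cup, whose weight varies). So with the cup on the pan the zero mark must be turned clockwise by 0.4 to 2.9 rad to meet it.
- zero_mark (a point): Inner point of the red wedge on the dial face that marks zero, 50 mm from the dial's centre. A red bar on the bezel's top is in line with it. The face turns with the bezel, a dark steel ring 152 mm across, its top 76 mm above the worktop. The bezel stays where it is left and can turn at least 3 rad clockwise (seen from above) from any start.
- bezel_lug (a point): Top centre of one of the bezel's four equal upright lugs, the one 45 degrees anticlockwise (from above) of the zero mark; the others follow every 90 degrees. Each is 12 mm wide along the ring, 15 mm radially, centred 67.5 mm from the dial's axis, and stands from the ring's top (76 mm) to 102 mm above the worktop. About 2 N sideways on a lug turns the bezel against its dry friction.
- shaker: Bystander: steel cocktail shaker, 69 mm wide and 179 mm tall, origin at the centre of its underside. Loose; leave alone.
- dish: Bystander: round white dish, 120 mm across and 36 mm high, origin at the centre of its underside. Loose; leave alone.
- coaster_stack: Bystander: stack of round pulp coasters, 96 mm across and 13 mm high, origin at the centre of its underside. Loose; leave alone.
Things that resemble listed ones, but are neither listed nor needed, are in the scene too. Of the things that look like the part that bears cup_middle, the smallest one is meant.

How it is judged:
By the outcome, as a careful person would: the job done as asked, in the order asked, and still so for the second after the job is handed in, with the robot touching nothing.
It also fails if it takes over 64 s, if anything falls off the work surface, if the arm or the gripper's body presses on something with over 40 N, if the wrist force passes 120 N, or if a joint passes its speed limit or range.

## Working session

There is one attempt and no reset: what is moved stays moved. The work goes in short steps, Python scripts to look and compute and a shell command to move; the robot and the scene stay as the last step left them, time stands still between calls to the robot, and variables do not carry over. Pictures are saved under pics/ and viewed, and the job is handed in when it is done.

```bash
ls; mkdir -p pics; python3 - <<'E'
from bench import env, imaging
import cv2
s=env.observe()
for k in s: print(k,s[k])
for n in("scene","top"):
    d=imaging.snapshot(n); cv2.imwrite(f"pics/{n}0.png",cv2.cvtColor(d["pixels"],cv2.COLOR_RGB2BGR)); print(d["K"],d["extrinsics"])
E
```

```text
pics
clock 0.0
qpos [ 1.14249381  0.61592725 -0.0125973   1.42495474  0.00810482  1.10335608
 -0.04040197]
dq [-1.97226260e-04 -6.86551270e-05 -4.87668405e-05 -1.89142285e-03
  7.10061643e-04  6.33831555e-04 -1.97011402e-03]
effort [-1.47132441e-04 -4.69214523e+01  2.59263190e-01 -1.71034527e+01
  9.96600691e-03  9.46428103e-03  4.47524044e-06]
tcp_pos [ 253.90895636 -597.55117103  244.11441938]
eef_rot [ 0.39064221  0.5905048  -0.38966131  0.58895399]
ft_force [ 0.10132098 -0.15808726 -0.42550521]
wrist_torque [-0.0454947   0.03860344  0.0199183 ]
finger_gap 1.00403319442027
[[412.11897811   0.         274.22289229]
 [  0.         412.11897811 205.80851798]
 [  0.           0.           1.        ]] [[-7.90526165e-01 -3.93783011e-01  4.69045118e-01 -6.49921085e+01]
 [-6.12014935e-01  4.79820987e-01 -6.28656934e-01  8.29307388e+02]
 [ 2.24967288e-02 -7.84032372e-01 -6.20312128e-01  8.52155455e+02]
 [ 0.00000000e+00  0.00000000e+00  0.00000000e+00  1.00000000e+00]]
[[499.62926048   0.         282.83941837]
 [  0.         499.62926048 220.35841389]
 [  0.           0.           1.        ]] [[ 2.77414811e-01 -9.23869657e-01  2.63639679e-01  1.65580654e+02]
 [-9.60727568e-01 -2.64874169e-01  8.27297678e-02 -7.30753010e+01]
 [-6.60018141e-03 -2.76236370e-01 -9.61067066e-01  1.40911329e+03]
 [ 0.00000000e+00  0.00000000e+00  0.00000000e+00  1.00000000e+00]]
```

View pics/scene0.png

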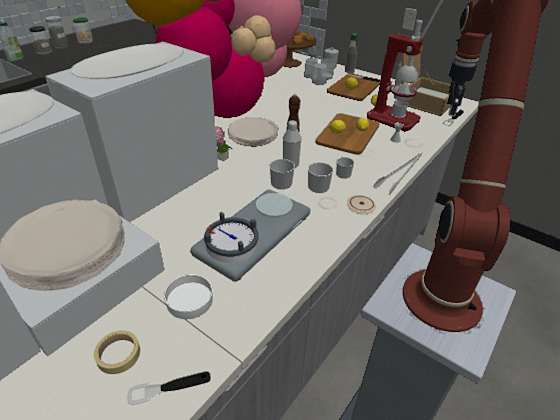

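View pics/top0.png

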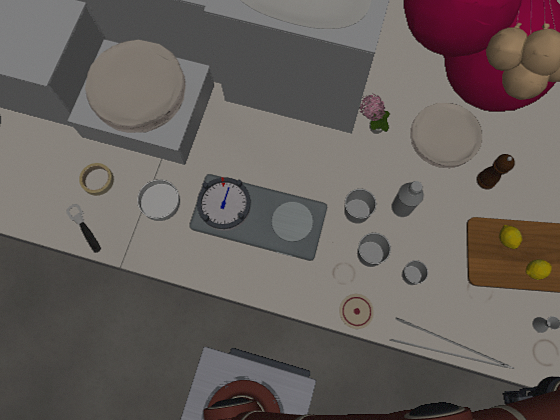

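The two pictures show three grey beakers. In top / scene pixels they are A (360,206)/(282,173), B (373,250)/(319,177) and C (415,272)/(344,168). The jigger pair at top (545,323) and the shaker at (408,198) could also be mistaken for the cup. C looks smallest, so I'll check it in a close crop and measure it.

```bash
cat > h.py <<'E'
from bench import env, imaging
import cv2, numpy as np
def snap(n,fn=None):
    d=imaging.snapshot(n); d["img"]=cv2.cvtColor(d["pixels"],cv2.COLOR_RGB2BGR)
    if fn: cv2.imwrite(fn,d["img"])
    return d
def ray(d,u,v,z):
    E=np.array(d["extrinsics"]); r=E[:3,:3]@np.linalg.solve(d["K"],[u,v,1.]); o=E[:3,3]
    return o+r*(z-o[2])/r[2]
def proj(d,p):
    E=np.array(d["extrinsics"]); c=E[:3,:3].T@(np.array(p)-E[:3,3]); q=d["K"]@c; return q[:2]/q[2]
def crop(d,x,y,w,h,s,fn):
    cv2.imwrite(fn,cv2.resize(d["img"][y:y+h,x:x+w],None,fx=s,fy=s,interpolation=cv2.INTER_CUBIC))
E
python3 - <<'E'
from h import *
t=snap("top"); s=snap("scene")
a=cv2.resize(t["img"][180:300,325:445],None,fx=5,fy=5,interpolation=2)[:600,:600]
cv2.imwrite("pics/c1.png",a)
crop(t,185,165,150,100,5,"pics/c2.png")
crop(s,260,145,110,60,7,"pics/c3.png")
E
```

```text
(no output)
```

View pics/c1.png

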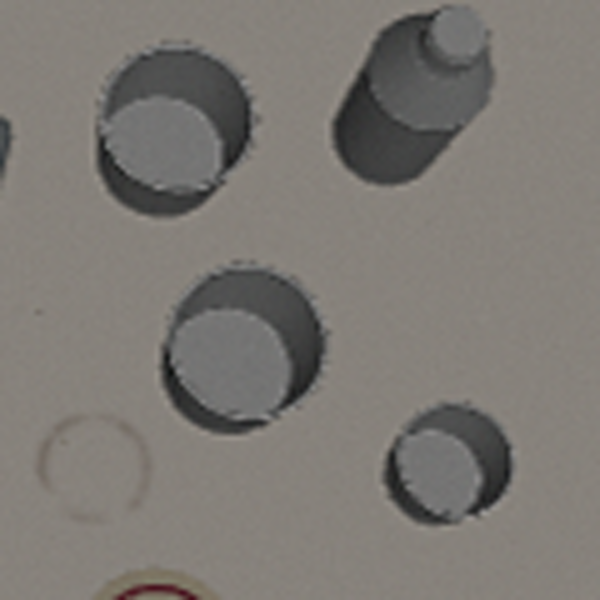

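View pics/c2.png

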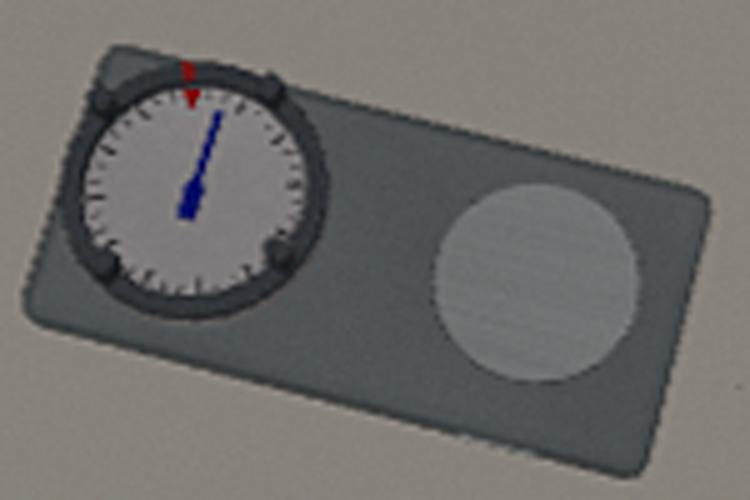

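View pics/c3.png

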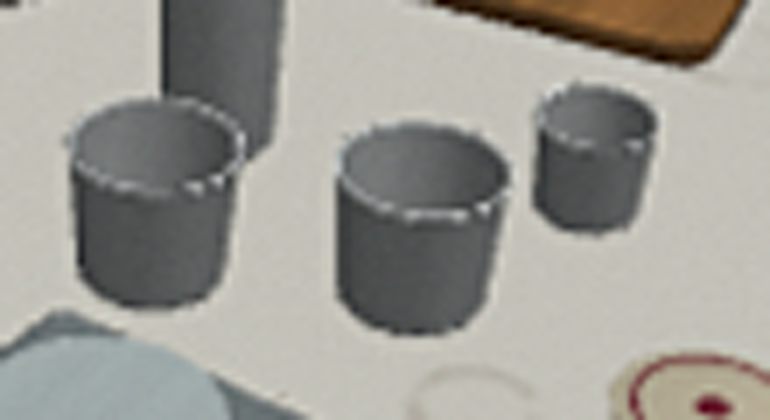

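C, the lower right cup at top (415,272), is clearly the smallest. A and B are both larger and about equal to each other. Now I'll measure positions.

```bash
cat >> h.py <<'E'
def ell(mask):
    c=max(cv2.findContours(mask.astype(np.uint8),0,1)[0],key=cv2.contourArea); return cv2.fitEllipse(cv2.convexHull(c)),cv2.contourArea(c)
def reddials(d,z=68.,ctr=None,R=None):
    pass
E
python3 - <<'E'
from h import *
np.set_printoptions(precision=1,suppress=True)
t=snap("top"); s=snap("scene")
for d,(u,v) in((t,(415.2,272.2)),(s,(345.2,161.6))): print("rim",ray(d,u,v,57))
# cup C size check
for d,a,b in((t,(403.3,272.2),(427.3,272.2)),(s,(336.7,161.6),(353.8,161.6))): print("diam",np.linalg.norm(ray(d,*a,57)-ray(d,*b,57)))
# pan: seed floodfill
for d,seed,z in((t,(292,222),61),(s,(274,204),61)):
    m=np.zeros((422,562),np.uint8); im=cv2.GaussianBlur(d["img"],(3,3),0)
    cv2.floodFill(im,m,seed,0,(9,)*3,(9,)*3,4|cv2.FLOODFILL_FIXED_RANGE|cv2.FLOODFILL_MASK_ONLY|(255<<8))
    e,a=ell(m[1:-1,1:-1]); print("pan",e,a,ray(d,*e[0],z))
print("ring", ray(t,185+ (327+62)/2/5, 165+(62+320)/2/5,74))
for p in((104,102),(272,86),(282,247),(107,266)): print("lug",ray(t,185+p[0]/5-.4,165+p[1]/5-.4,102))
hsv=None
for d,nm in((t,"t"),(s,"s")):
    r=d["img"].astype(int); B,G,R=r[...,0],r[...,1],r[...,2]
    box=np.zeros(B.shape,bool)
    if nm=="t": box[165:245,185:260]=1
    else: box[205:265,195:270]=1
    red=box&(R>G+50)&(R>B+50); blue=box&(B>R+40)&(B>G+40)
    for m,n in((red,"red"),(blue,"blue")):
        ys,xs=np.nonzero(m); print(nm,n,len(xs))
        P=np.array([ray(d,x,y,68)[:2] for x,y in zip(xs,ys)])
        print(P.mean(0)); 
        if n=="blue":
            c=P.mean(0); w=np.linalg.eigh(np.cov((P-c).T))[1][:,1]; pr=(P-c)@w; print("axis",w,"ends",c+w*pr.min(),c+w*pr.max())
E
```

```text
rim [ 494.6 -344.8   57. ]
rim [ 495.4 -344.1   57. ]
diam 65.39363419823741
diam 62.48593914667463
pan ((291.9832458496094, 220.91140747070312), (38.44355010986328, 39.684818267822266), 92.5054702758789) 1155.5 [540.9  17.9  61. ]
pan ((273.7630615234375, 203.58935546875), (21.732635498046875, 34.884822845458984), 90.97074890136719) 549.5 [541.2  19.6  61. ]
ring [534.4 215.   74. ]
lug [563.1 274.9 102. ]
lug [597.9 187.8 102. ]
lug [510.  154.4 102. ]
lug [473.3 243.  102. ]
t red 16
[597.6 240.1]
t blue 45
[544.7 218.3]
axis [-1. -0.] ends [585.5 219. ] [520.3 217.8]
s red 16
[599.4 238.4]
s blue 46
[548.2 218.3]
axis [-1. -0.] ends [587.4 218.6] [521.3 218.1]
```

```bash
cat >> h.py <<'E'
from scipy.spatial.transform import Rotation as Ro
def st():
    s=env.observe(); return s,Ro.from_quat(s["eef_rot"]).as_matrix()
def togo(p):
    s,R=st(); return R.T@(np.array(p)-s["tcp_pos"])
E
python3 - <<'E'
from h import *
np.set_printoptions(precision=2,suppress=True)
t=snap("top")
s,R=st(); print(R, "yaw z:",np.degrees(np.arctan2(R[1,2],R[0,2])))
for n,u,v,z in(("A",360,204.5,77),("B",374,249,77),("shaker",386/5+325-10+1,0,0)): 
    if n!="shaker": print(n,ray(t,u,v,z))
print("shaker", ray(t,325+459/5,180+38/5,179))
print("above cup",togo([495,-344.5,150]), "grasp",togo([495,-344.5,32]))
E
```

```text
[[-0.    0.92  0.39]
 [ 0.    0.39 -0.92]
 [-1.    0.   -0.  ]] yaw z: -66.97667716082658
A [ 634.82 -153.05   77.  ]
B [ 521.45 -219.82   77.  ]
shaker [ 684.58 -278.15  179.  ]
above cup [  95.12  320.84 -139.11] grasp [ 213.12  320.84 -139.03]
```

```bash
python3 -m handwheel '[[5,50,-21,0,100],[10,55,-24,0,100],[20,55,-24,0,100],[20,55,-24,0,100],[20,55,-24,0,100]]' 40; python3 -m handwheel '[[10,50,-22,0,100],[0,0,0,0,100],[0,0,0,0,100],[0,0,0,0,100],[0,0,0,0,100]]'; python3 - <<'E'
from h import *
t=snap("top","pics/t1.png"); s=snap("scene")
crop(s,300,100,100,100,6,"pics/s1.png")
print(togo([495,-344.5,32]), st()[0]["tcp_pos"],st()[0]["ft_force"])
E
```

```text
clock: 0.98
tcp_pos: [456.8, -385.2, 170.7]
eef_rot: [0.39, 0.589, -0.39, 0.59]
ft_force: [0.8, 0.3, -0.3]
finger_gap: 1.001
clock: 1.6
tcp_pos: [491.9, -348.2, 161.4]
eef_rot: [0.391, 0.589, -0.391, 0.589]
ft_force: [1.0, -0.4, 0.2]
finger_gap: 1.002
[129.25891918   3.73088474  -1.83030464] [ 492.25767156 -347.5946896   161.25958469] [ 0.10821656 -0.56921102  0.15708493]
```

View pics/s1.png

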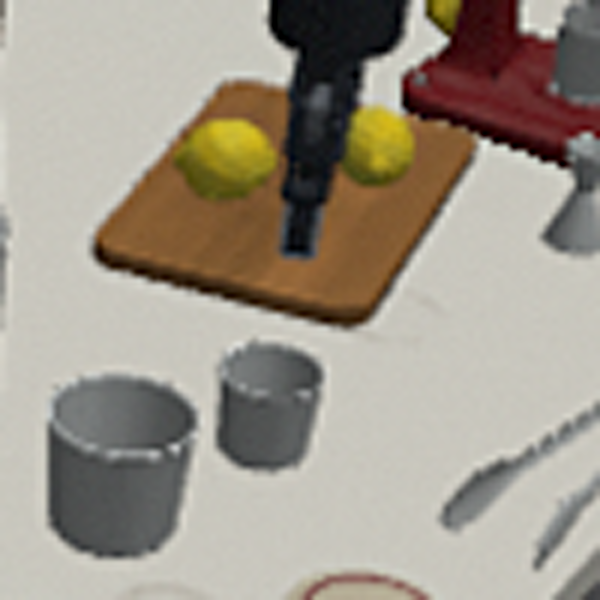

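The gripper hangs above the small cup with the jaws open. Now I'll descend.

```bash
python3 -m handwheel '[[30,4,-2,0,100],[30,0,0,0,100],[25,0,0,0,100],[0,0,0,0,100],[0,0,0,0,100]]'; python3 - <<'E'
from h import *
s=snap("scene"); t=snap("top")
a=cv2.resize(s["img"][110:200,300:380],(480,540),interpolation=2);b=cv2.resize(t["img"][230:310,375:455],(320,320),interpolation=2)
o=np.zeros((540,800,3),np.uint8);o[:,:480]=a;o[:320,480:]=b;cv2.imwrite("pics/s2.png",o)
print(togo([495,-344.5,33]),st()[0]["ft_force"])
E
```

```text
clock: 2.33
tcp_pos: [496.3, -343.9, 77.0]
eef_rot: [0.39, 0.589, -0.39, 0.59]
ft_force: [-0.4, 0.1, 0.1]
finger_gap: 1.004
[44.50262016 -1.76128141 -0.23162539] [-0.53616761 -0.43932115 -0.90906116]
```

View pics/s2.png

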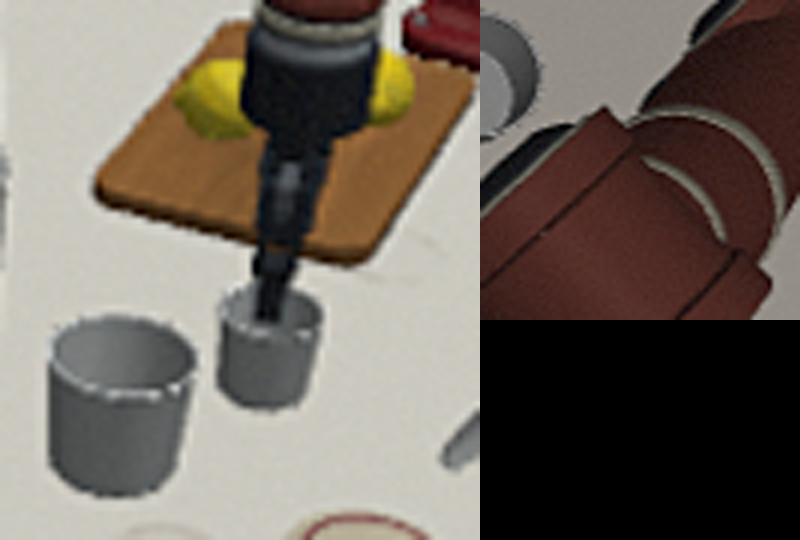

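```bash
python3 - <<'E'
from h import *
s=snap("scene"); st_,R=st()
for k in(-1,1):
  for z in (63,76): print(k,z,proj(s,[*(st_["tcp_pos"]+R[:,2]*k*47)[:2],z]))
E
```

```text
-1 63 [343.46989615 166.90873955]
-1 76 [343.93925434 163.78803642]
1 63 [346.67422978 153.61715233]
1 76 [347.13846412 150.57308341]
```

The near fingertip shows at about (345,163). That matches a point outside the cup at the expected offset, so the alignment is good. I'll go lower and close.

```bash
python3 -m handwheel '[[20,-2,0,0,100],[20,0,0,0,100],[9,0,0,0,100],[0,0,0,0,100],[0,0,0,0,100]]';  python3 -m handwheel '[[0,0,0,0,60],[0,0,0,0,40],[0,0,0,0,40],[0,0,0,0,40],[0,0,0,0,40]]' 40; python3 -c "
from h import *
print(st()[0]['ft_force'],snap('scene','pics/s3.png')['K'][0,0])"
```

```text
clock: 3.1
tcp_pos: [494.6, -344.4, 28.0]
eef_rot: [0.39, 0.589, -0.39, 0.59]
ft_force: [-0.5, -0.7, 0.4]
finger_gap: 1.002
clock: 3.72
tcp_pos: [494.8, -344.8, 28.3]
eef_rot: [0.39, 0.589, -0.39, 0.591]
ft_force: [-0.5, -0.7, 5.6]
finger_gap: 0.733
[-0.51148468 -0.6880933   5.60691988] 412.11897811004036
```

```bash
python3 -m handwheel '[[-10,0,0,0,40],[-30,0,0,0,40],[-40,0,0,0,40],[-30,0,0,0,40],[0,0,0,0,40]]';  python3 -m handwheel '[[0,0,0,0,40],[0,0,0,0,40],[0,0,0,0,40],[0,0,0,0,40],[0,0,0,0,40]]' 40; python3 - <<'E'
from h import *
np.set_printoptions(precision=2,suppress=True)
s=snap("scene"); crop(s,290,70,100,100,6,"pics/s4.png")
print(st()[0]['ft_force'],st()[0]['tcp_pos'])
print(togo([541,18.7,160]))
E
```

```text
clock: 4.4
tcp_pos: [495.1, -344.7, 139.5]
eef_rot: [0.39, 0.588, -0.39, 0.592]
ft_force: [0.0, -0.1, -2.9]
finger_gap: 0.732
clock: 5.03
tcp_pos: [493.9, -344.0, 136.8]
eef_rot: [0.39, 0.59, -0.39, 0.59]
ft_force: [0.4, -0.3, -2.7]
finger_gap: 0.735
[ 0.66 -0.5  -0.64] [ 493.9  -344.01  136.89]
[ -23.04  185.2  -315.41]
```

View pics/s4.png

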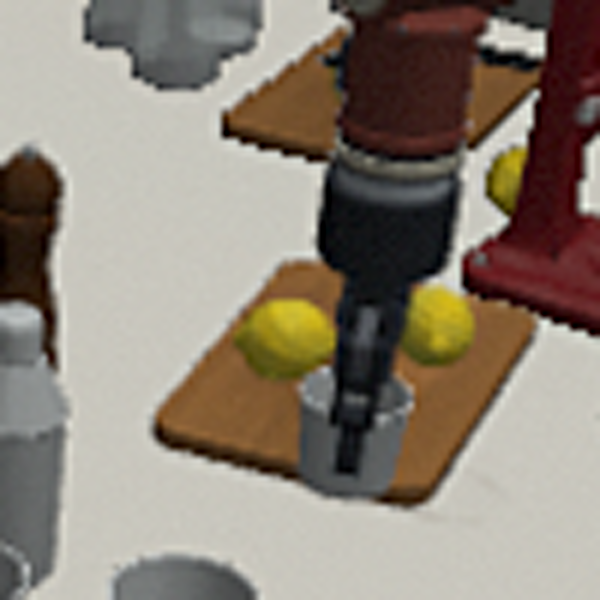

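The cup is held upright and clear of the others. Next is the transit to the pan.

```bash
python3 -m handwheel '[[-8,13,-22,0,40],[-8,22,-38,0,40],[-7,23,-39,0,40],[0,23,-39,0,40],[0,23,-39,0,40]]';  python3 -m handwheel '[[0,23,-39,0,40],[0,23,-39,0,40],[0,20,-34,0,40],[0,11,-19,0,40],[0,4,-7,0,40]]'; python3 -m handwheel '[[0,0,0,0,40],[0,0,0,0,40],[0,0,0,0,40],[0,0,0,0,40],[0,0,0,0,40]]'; python3 - <<'E'
from h import *
np.set_printoptions(precision=2,suppress=True)
s=snap("scene","pics/s5.png")
print(st()[0]['ft_force'],st()[0]['qpos'])
print(togo([541,18.7,100]))
E
```

```text
clock: 5.7
tcp_pos: [520.8, -139.1, 160.4]
eef_rot: [0.39, 0.589, -0.39, 0.59]
ft_force: [0.4, 0.5, -1.7]
finger_gap: 0.733
clock: 6.32
tcp_pos: [541.2, 20.2, 160.2]
eef_rot: [0.39, 0.59, -0.389, 0.59]
ft_force: [0.1, 0.7, -2.4]
finger_gap: 0.732
clock: 6.95
tcp_pos: [541.0, 17.9, 160.1]
eef_rot: [0.39, 0.59, -0.39, 0.59]
ft_force: [0.1, 0.2, -1.1]
finger_gap: 0.734
[-0.21  0.64 -1.56] [-0.08  0.55  0.01  1.84 -0.    0.75 -1.24]
[60.06  0.26 -0.62]
```

View pics/s5.png

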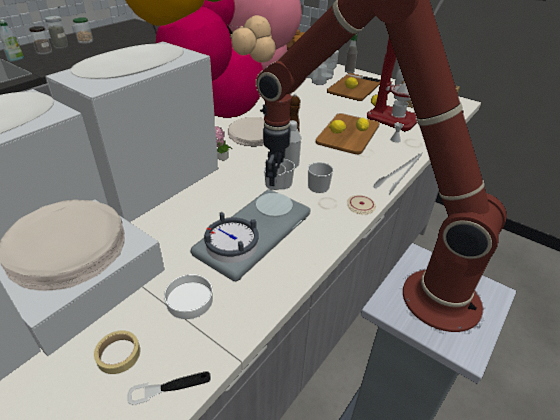

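Weight seems to be about 1.5 N, so contact should come at TCP z ≈ 89. I'll descend to 91, then step down slowly.

```bash
python3 -m handwheel '[[20,0,0,0,40],[20,0,-1,0,40],[15,0,0,0,40],[7,0,0,0,40],[4,0,0,0,40]]';  python3 -m handwheel '[[1,0,0,0,40],[1,0,0,0,40],[1,0,0,0,40],[1,0,0,0,40],[0,0,0,0,40]]'; python3 - <<'E'
from h import *
np.set_printoptions(precision=2,suppress=True)
s=snap("scene"); crop(s,185,120,150,150,4,"pics/s6.png")
print(st()[0]['ft_force'],st()[0]['tcp_pos'])
E
```

```text
clock: 7.62
tcp_pos: [540.8, 19.1, 93.9]
eef_rot: [0.39, 0.59, -0.39, 0.59]
ft_force: [0.2, -1.0, -1.5]
finger_gap: 0.734
clock: 8.25
tcp_pos: [540.6, 19.1, 90.1]
eef_rot: [0.39, 0.59, -0.39, 0.59]
ft_force: [0.8, 0.2, -1.6]
finger_gap: 0.732
[-0.24 -0.13 -1.83] [540.61  19.12  90.07]
```

View pics/s6.png

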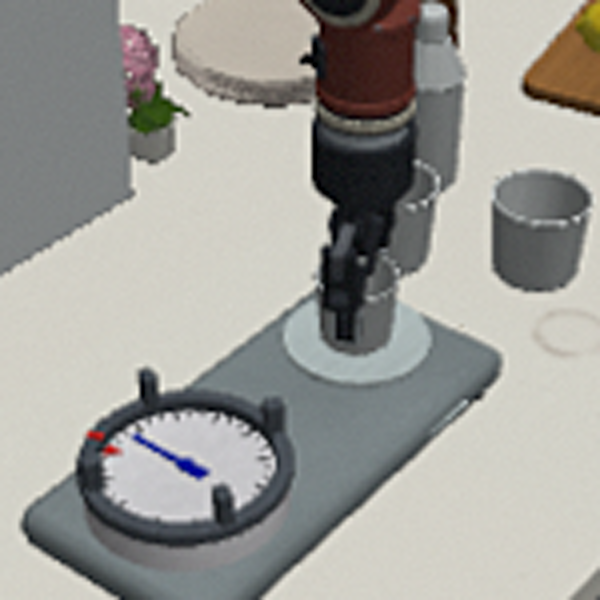

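The cup is right at the pan. I'll lower it about 7 mm so the spring takes roughly the cup's weight before I let go.

```bash
cat >> h.py <<'E'
C=np.array([536.7,218.])
def dial():
    out={}
    for nm in("top","scene"):
        d=snap(nm); im=d["img"].astype(int); B,G,R=im[...,0],im[...,1],im[...,2]
        u,v=proj(d,[*C,70]).astype(int); box=np.zeros(B.shape,bool); box[v-45:v+45,u-45:u+45]=1
        for m,n,z in((box&(R>G+45)&(R>B+45),"red",70),(box&(B>R+35)&(B>G+35),"blue",68)):
            ys,xs=np.nonzero(m)
            if len(xs)<4: continue
            P=np.array([ray(d,x,y,z)[:2] for x,y in zip(xs,ys)])
            if n=="red": w=P.mean(0)-C
            else:
                c=P.mean(0); w=np.linalg.eigh(np.cov((P-c).T))[1][:,1]
                if w@(c-C)<0: w=-w
            out[nm,n]=(len(xs),round(float(np.degrees(np.arctan2(w[1],w[0]))),1))
    return out
E
python3 -m handwheel '[[1,0,0,0,40],[1,0,0,0,40],[1,0,0,0,40],[1,0,0,0,40],[0,0,0,0,40]]';python3 -m handwheel '[[1,0,0,0,40],[1,0,0,0,40],[1,0,0,0,40],[0,0,0,0,40],[0,0,0,0,40]]'; python3 - <<'E'
from h import *
np.set_printoptions(precision=2,suppress=True)
print(dial())
s=snap("scene"); crop(s,185,120,150,150,4,"pics/s7.png")
print(st()[0]['ft_force'],st()[0]['tcp_pos'])
E
```

```text
clock: 8.93
tcp_pos: [540.6, 19.1, 86.0]
eef_rot: [0.39, 0.59, -0.39, 0.59]
ft_force: [-1.1, -0.1, -1.6]
finger_gap: 0.737
clock: 9.55
tcp_pos: [540.7, 19.1, 83.1]
eef_rot: [0.39, 0.59, -0.39, 0.59]
ft_force: [-0.8, -0.3, -0.4]
finger_gap: 0.732
{('top', 'red'): (18, 20.2), ('top', 'blue'): (53, -63.3), ('scene', 'red'): (17, 19.8), ('scene', 'blue'): (48, -64.0)}
[ 1.24  0.74 -1.27] [540.66  19.11  83.09]
```

View pics/s7.png

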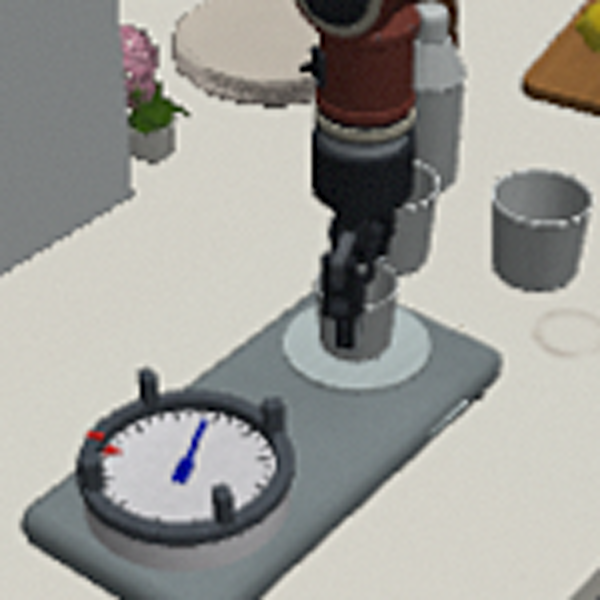

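Pointer at −64° (start 0.5°), so the load is about 1.23 N with some left in the hand. I'll go 1 mm more and then release.

```bash
python3 -m handwheel '[[1,0,0,0,40],[0,0,0,0,40],[0,0,0,0,76],[0,0,0,0,80],[0,0,0,0,85]]' 20;python3 -m handwheel '[[0,0,0,0,95],[0,0,0,0,100],[0,0,0,0,100],[0,0,0,0,100],[0,0,0,0,100]]'; python3 - <<'E'
from h import *
np.set_printoptions(precision=2,suppress=True)
print(dial())
s=snap("scene"); crop(s,185,120,150,150,4,"pics/s8.png")
print(st()[0]['ft_force'],st()[0]['tcp_pos'])
E
```

```text
clock: 10.32
tcp_pos: [540.6, 19.3, 82.1]
eef_rot: [0.39, 0.59, -0.39, 0.59]
ft_force: [-0.9, -0.2, 0.1]
finger_gap: 0.848
clock: 10.95
tcp_pos: [540.6, 19.1, 82.1]
eef_rot: [0.39, 0.59, -0.39, 0.59]
ft_force: [-0.1, 1.0, 0.8]
finger_gap: 0.999
{('top', 'red'): (18, 20.2), ('top', 'blue'): (48, -98.0), ('scene', 'red'): (17, 19.8), ('scene', 'blue'): (57, -97.0)}
[0.03 0.59 0.86] [540.6   19.15  82.06]
```

View pics/s8.png

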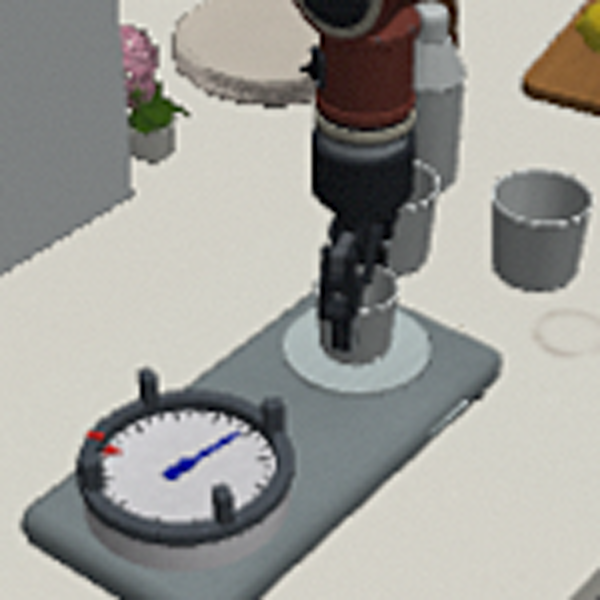

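```bash
python3 -m handwheel '[[-5,0,0,0,100],[-15,0,0,0,100],[-30,0,0,0,100],[-30,0,0,0,100],[-10,0,0,0,100]]';python3 -m handwheel '[[0,-18,30,0,50],[0,-18,30,0,0],[0,0,0,0,0],[0,0,0,0,0],[0,0,0,0,0]]';  python3 - <<'E'
from h import *
np.set_printoptions(precision=2,suppress=True)
print(dial())
s=snap("scene"); crop(s,185,120,150,150,4,"pics/s9.png")
t=snap("top"); crop(t,185,160,200,120,4,"pics/t9.png")
print(st()[0]['ft_force'],st()[0]['tcp_pos'])
E
```

```text
clock: 11.72
tcp_pos: [541.9, 19.1, 174.8]
eef_rot: [0.391, 0.588, -0.389, 0.591]
ft_force: [0.2, 0.2, -0.0]
finger_gap: 1.0
clock: 12.35
tcp_pos: [531.1, -48.5, 171.9]
eef_rot: [0.39, 0.59, -0.389, 0.59]
ft_force: [0.3, -0.4, -0.2]
finger_gap: 0.004
{('top', 'red'): (18, 20.2), ('top', 'blue'): (64, -97.6), ('scene', 'red'): (17, 19.8), ('scene', 'blue'): (56, -97.4)}
[-0.05 -0.17 -0.78] [531.02 -49.35 171.98]
```

View pics/s9.png

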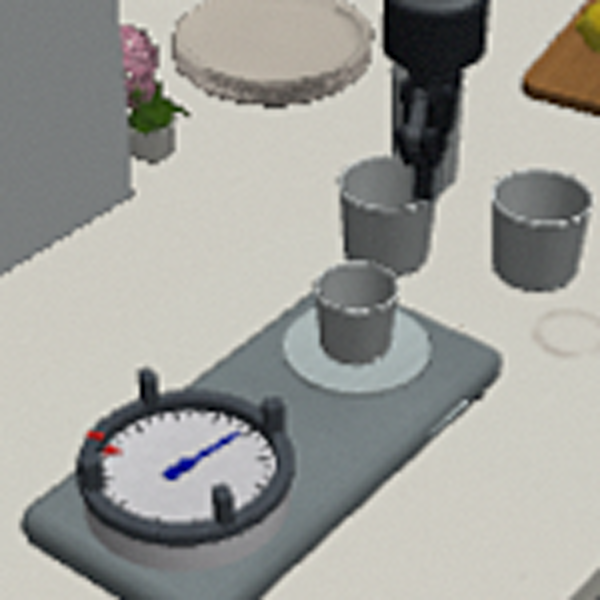

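View pics/t9.png

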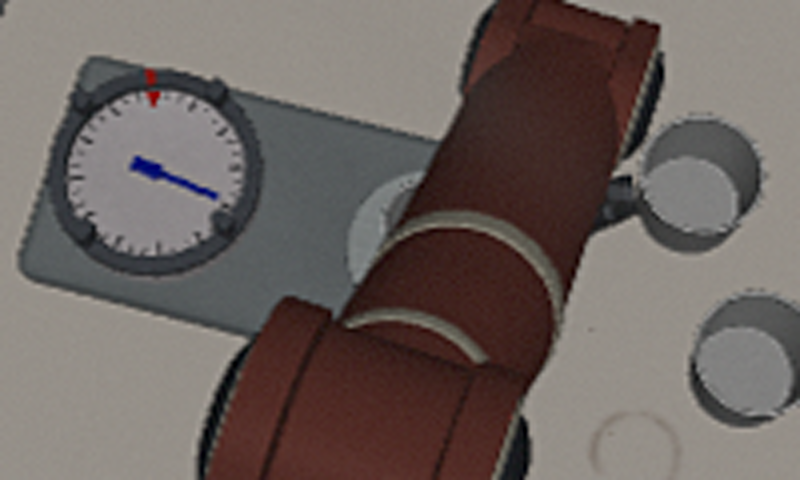

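The cup stands upright and free. In the scene crop its foot is centred on the pan at about (357,345). The pointer has settled at −97.5° and the red mark is at 20°, so the bezel must turn 117.5° clockwise. I'll push the lug at −115° from its anticlockwise side with shut fingers, turning the tool along with it.

```bash
python3 -m handwheel '[[0,15,-35,0,0],[0,16,-40,0,0],[0,16,-40,0,0],[0,16,-40,0,0],[0,13,-25,0,0]]';python3 -m handwheel '[[0,0,0,-10.2,0],[0,0,0,-10.2,0],[0,0,0,-10.2,0],[0,0,0,-10.2,0],[0,0,0,-10.2,0]]';python3 -m handwheel '[[0,0,0,-10.2,0],[0,0,0,-10.2,0],[0,0,0,-10.2,0],[0,0,0,-10.2,0],[0,0,0,-10.2,0]]';python3 -m handwheel '[[0,0,0,-10,0],[0,0,0,-10,0],[0,0,0,-10,0],[0,0,0,0,0],[0,0,0,0,0]]';  python3 - <<'E'
from h import *
np.set_printoptions(precision=2,suppress=True)
s,R=st(); print(np.degrees(np.arctan2(R[1,1],R[0,1])), s["qpos"])
print(togo([530.9,146.2,98]))
snap("scene","pics/s10.png")
E
```

```text
clock: 13.18
tcp_pos: [529.9, 148.5, 172.1]
eef_rot: [0.389, 0.591, -0.389, 0.59]
ft_force: [-0.2, -1.4, 0.1]
finger_gap: 0.003
clock: 13.8
tcp_pos: [530.4, 145.5, 172.0]
eef_rot: [0.096, 0.701, -0.096, 0.701]
ft_force: [-0.4, -0.6, 0.5]
finger_gap: -0.002
clock: 14.42
tcp_pos: [530.4, 145.4, 172.0]
eef_rot: [-0.215, 0.674, 0.215, 0.674]
ft_force: [0.5, 0.7, 0.8]
finger_gap: -0.001
clock: 15.05
tcp_pos: [530.5, 145.3, 172.0]
eef_rot: [-0.379, 0.597, 0.379, 0.597]
ft_force: [0.2, -0.1, -0.3]
finger_gap: -0.0
154.88656333448776 [ 0.1   0.62 -0.64  1.79  0.47  0.88  0.38]
[74.03 -0.    1.02]
```

View pics/s10.png

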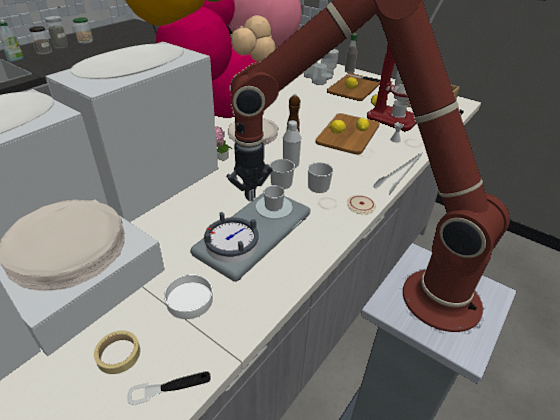

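```bash
python3 -m handwheel '[[30,0,1,0,0],[25,0,0,0,0],[13,0,0,0,0],[6,0,0,0,0],[0,0,0,0,0]]'; python3 - <<'E'
from h import *
print(togo([530.9,146.2,98]),st()[0]["ft_force"],dial())
s=snap("scene"); crop(s,175,150,130,130,6,"pics/s11.png")
E
```

```text
clock: 15.72
tcp_pos: [531.1, 146.4, 98.3]
eef_rot: [-0.38, 0.596, 0.38, 0.596]
ft_force: [-0.5, -0.2, -0.6]
finger_gap: 0.002
[ 0.26478047  0.10483989 -0.25535554] [-0.46470582 -0.20705441 -0.5949727 ] {('top', 'blue'): (62, -97.5), ('scene', 'red'): (17, 19.8), ('scene', 'blue'): (57, -97.0)}
```

View pics/s11.png

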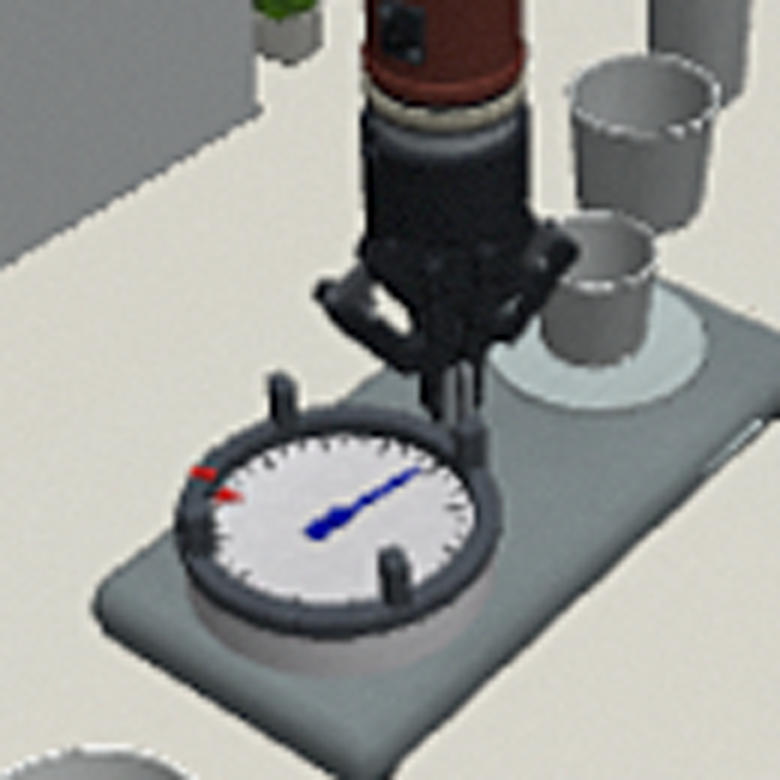

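The shut fingers stand behind the lug, clear of the ring. I'll close the 8 mm gap and begin the arc.

```bash
python3 -m handwheel '[[0,4,0,0,0],[0,4,0,0,0],[0,6,-1.2,5,0],[0,6,-1.2,5,0],[0,0,0,0,0]]'; python3 - <<'E'
from h import *
s,R=st();p=np.r_[C,98]-s["tcp_pos"]
print(dial(),s["ft_force"],R.T@p)
E
```

```text
clock: 16.5
tcp_pos: [511.6, 153.2, 98.4]
eef_rot: [-0.327, 0.627, 0.327, 0.627]
ft_force: [0.4, 0.1, 0.1]
finger_gap: 0.003
{('top', 'blue'): (22, 64.5), ('scene', 'red'): (17, 8.6), ('scene', 'blue'): (58, -96.8)} [0.40005159 0.12382597 0.10502737] [ 0.38621758 16.46767895 67.46336242]
```

```bash
python3 -m handwheel '[[0,8.4,-1.6,7,0],[0,10.8,-1.8,9,0],[0,10.8,-1.8,9,0],[0,10.8,-1.8,9,0],[0,6,-1.2,5,0]]'; python3 - <<'E'
from h import *
s,R=st();p=np.r_[C,98]-s["tcp_pos"]
print(dial(),s["ft_force"],R.T@p)
E
```

```text
clock: 17.23
tcp_pos: [476.5, 183.0, 98.1]
eef_rot: [-0.098, 0.7, 0.098, 0.7]
ft_force: [0.5, -1.4, 0.9]
finger_gap: -0.001
{('top', 'red'): (18, -23.3), ('scene', 'red'): (16, -27.9), ('scene', 'blue'): (58, -96.8)} [ 0.51986385 -1.43997416  0.9367432 ] [6.61761127e-02 1.71804325e+01 6.75426637e+01]
```

```bash
python3 -m handwheel '[[0,8.4,-1.6,7,0],[0,10.8,-1.8,9,0],[0,10.8,-1.8,9,0],[0,10.8,-1.8,9,0],[0,8.4,-1.6,7,0]]'; python3 -m handwheel '[[0,6,-1.2,5,0],[0,6,-1.2,5,0],[0,4.8,-1,4,0],[0,0,0,0,0],[0,0,0,0,0]]'; python3 - <<'E'
from h import *
s,R=st();p=np.r_[C,98]-s["tcp_pos"]
print(dial(),s["ft_force"],R.T@p)
s=snap("scene"); crop(s,175,150,130,130,6,"pics/s12.png")
t=snap("top"); crop(t,175,150,130,130,6,"pics/t12.png")
E
```

```text
clock: 17.95
tcp_pos: [467.5, 230.8, 97.8]
eef_rot: [0.153, 0.691, -0.154, 0.689]
ft_force: [-0.7, -2.1, 0.8]
finger_gap: 0.0
clock: 18.58
tcp_pos: [473.5, 247.5, 97.9]
eef_rot: [0.235, 0.667, -0.235, 0.667]
ft_force: [-0.8, -0.1, -0.2]
finger_gap: 0.0
{('top', 'red'): (19, -81.0), ('top', 'blue'): (45, -96.6), ('scene', 'red'): (7, -58.9), ('scene', 'blue'): (37, 85.2)} [-0.81889932 -0.11408892 -0.1795283 ] [-0.1624784  16.71479965 67.72439299]
```

View pics/s12.png

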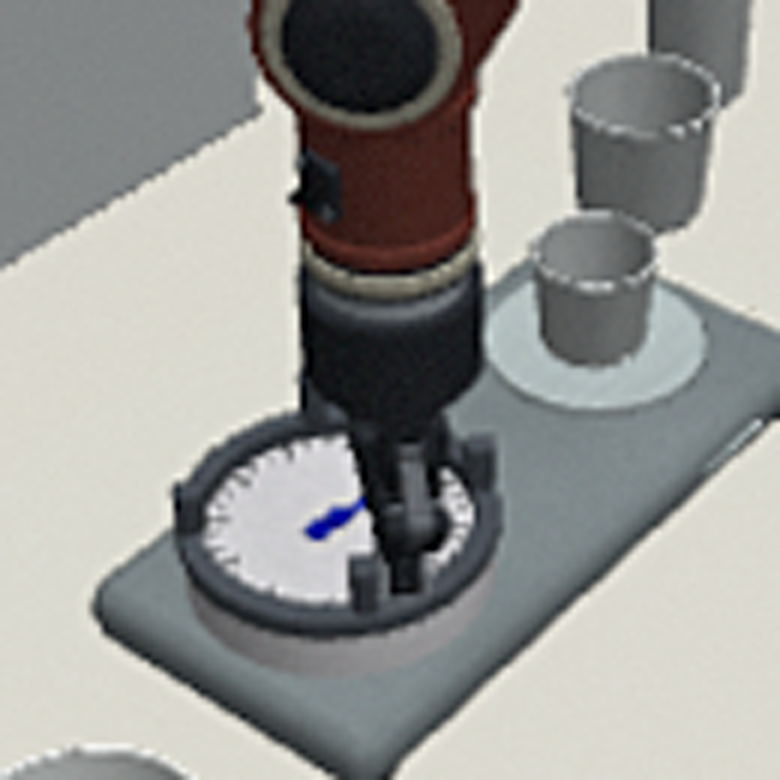

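View pics/t12.png

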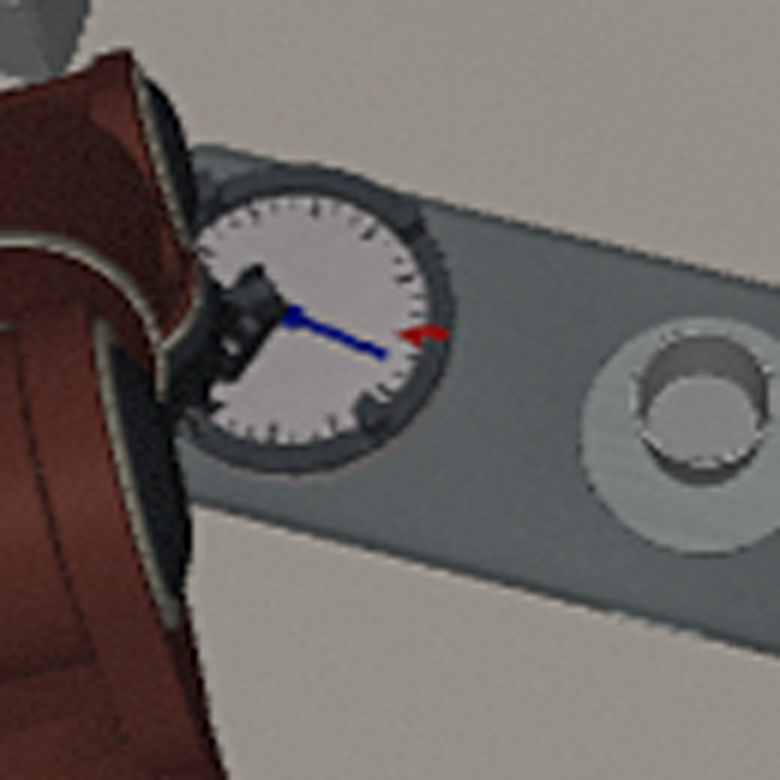

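```bash
python3 -m handwheel '[[0,4.8,-1,4,0],[0,4.8,-1,4,0],[0,2.4,-0.5,2,0],[0,0,0,0,0],[0,0,0,0,0]]'; cat >> h.py <<'E'
def blue(d):
    im=d["img"].astype(int); B,G,R=im[...,0],im[...,1],im[...,2]
    u,v=proj(d,[*C,70]).astype(int); box=np.zeros(B.shape,bool); box[v-45:v+45,u-45:u+45]=1
    W=np.clip(np.minimum(B-R,B-G)-15,0,60)*box; ys,xs=np.nonzero(W); w=W[ys,xs]
    P=np.array([ray(d,x,y,68)[:2] for x,y in zip(xs,ys)]); c=np.average(P,0,w)
    e=np.linalg.eigh(np.cov((P-c).T,aweights=w))[1][:,1]; pr=(P-c)@e
    return c,e,c+e*pr.min(),c+e*pr.max()
def red(d,z=69):
    im=d["img"].astype(int); B,G,R=im[...,0],im[...,1],im[...,2]
    u,v=proj(d,[*C,70]).astype(int); box=np.zeros(B.shape,bool); box[v-45:v+45,u-45:u+45]=1
    W=np.clip(np.minimum(R-G,R-B)-25,0,60)*box; ys,xs=np.nonzero(W); w=W[ys,xs]
    return np.array([ray(d,x,y,z)[:2] for x,y in zip(xs,ys)]),w
E
python3 - <<'E'
from h import *
np.set_printoptions(precision=1,suppress=True)
print(dial(),st()[0]["ft_force"])
t=snap("top"); b=blue(t); print(b)
P,w=red(t); print(np.average(P,0,w),len(w)); 
for zz in(68,76):
    P,w=red(t,zz); r=np.linalg.norm(P-C,axis=1); a=np.degrees(np.arctan2(P[:,1]-C[1],P[:,0]-C[0]))
    for lo,hi in((46,58),(60,80)):
        m=(r>lo)&(r<hi); print(zz,lo,m.sum(),np.average(a[m],weights=w[m]) if m.any() else None)
crop(t,175,150,130,130,6,"pics/t13.png")
E
```

```text
clock: 19.4
tcp_pos: [479.8, 258.2, 98.0]
eef_rot: [0.293, 0.644, -0.293, 0.644]
ft_force: [-1.0, -1.7, -1.1]
finger_gap: 0.003
{('top', 'red'): (20, -88.3), ('top', 'blue'): (52, -96.9), ('scene', 'red'): (31, -65.9), ('scene', 'blue'): (22, 83.7)} [-0.2 -0.9 -1.3]
(array([536.3, 204.5]), array([0.1, 1. ]), array([531.6, 170.1]), array([539.9, 231.5]))
[491.6 279.8] 400
68 46 7 -91.85237845736404
68 60 39 -51.15798182117603
76 46 5 -94.14426592260247
76 60 45 -55.89641953924929
```

View pics/t13.png

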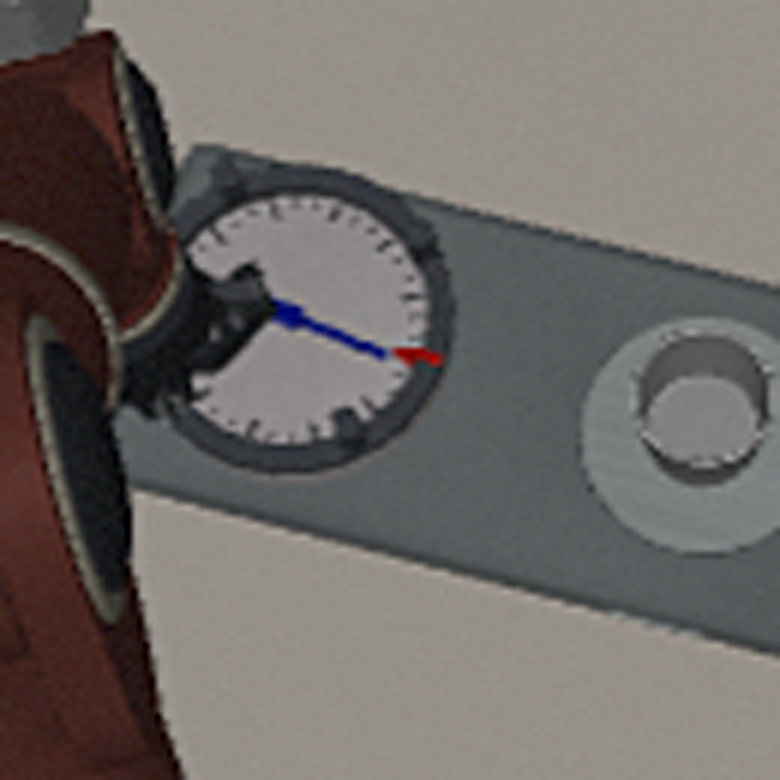

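```bash
python3 -m handwheel '[[0,1.8,-0.4,1.5,0],[0,1.8,-0.4,1.5,0],[0,0,0,0,0],[0,0,0,0,0],[0,0,0,0,0]]'; sed -i 's/^C=.*/C=np.array([538.0,218.3])/' h.py; cat > m.py <<'E'
from h import *
import sys
np.set_printoptions(precision=1,suppress=True)
for n in sys.argv[2:]:
    d=snap(n); c,e,*_=blue(d); e=e if e@(c-C)>0 else -e
    P,w=red(d,68); v=P-C; r=np.linalg.norm(v,axis=1); a=np.degrees(np.arctan2(v[:,1],v[:,0])); m=(r>46)&(r<59)&(abs(a+97)<40)
    print(n,"blue axis",np.degrees(np.arctan2(e[1],e[0])),"blue line offset from C",e[0]*(C-c)[1]-e[1]*(C-c)[0],"red",np.average(a[m],weights=w[m]),m.sum())
    u,vv=proj(d,[*C,70]).astype(int); crop(d,u-40,vv-40,80,80,7,f"pics/{sys.argv[1]}_{n}.png")
print(st()[0]["ft_force"])
E
python3 m.py a top
```

```text
clock: 20.18
tcp_pos: [482.2, 261.4, 98.1]
eef_rot: [0.31, 0.636, -0.31, 0.636]
ft_force: [-0.6, -0.1, 0.2]
finger_gap: -0.002
top blue axis -97.67582948736083 blue line offset from C -0.12750797862656427 red -96.9900251275739 8
[-0.1 -0.7 -1.3]
```

View pics/a_top.png

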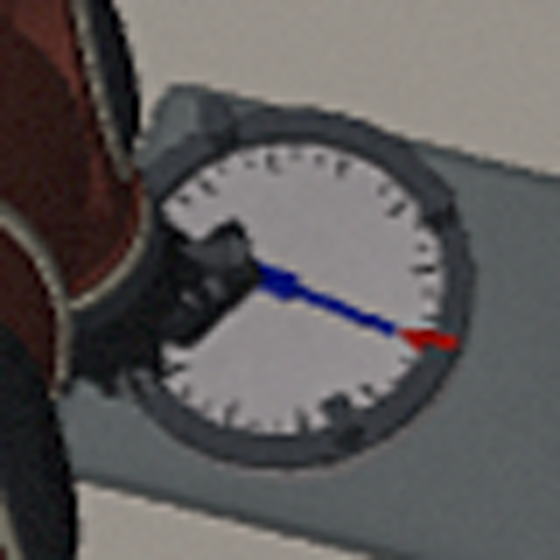

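Almost aligned. I'll back off the lug, rise, and measure with both cameras.

```bash
python3 -m handwheel '[[0,-6,0,0,0],[0,-6,0,0,0],[-30,0,0,0,0],[-40,0,-10,0,0],[-40,0,-30,0,0]]'; python3 -m handwheel '[[-20,0,-30,0,0],[0,0,-20,0,0],[0,0,0,0,0],[0,0,0,0,0],[0,0,0,0,0]]'; python3 m.py b top scene; python3 -c "
from h import *
snap('scene','pics/s14.png')"
```

```text
clock: 20.85
tcp_pos: [448.9, 283.5, 209.3]
eef_rot: [0.311, 0.634, -0.311, 0.635]
ft_force: [0.1, 0.7, 0.8]
finger_gap: -0.001
clock: 21.48
tcp_pos: [418.0, 323.2, 227.7]
eef_rot: [0.31, 0.635, -0.311, 0.635]
ft_force: [-0.8, -0.5, 0.5]
finger_gap: 0.002
top blue axis -97.31076678206571 blue line offset from C 0.03452501188683521 red -96.98991398469612 8
scene blue axis -97.03962618266014 blue line offset from C -1.3703319959258382 red -96.95586063659138 8
[-0.  -0.2  0.5]
```

View pics/b_top.png

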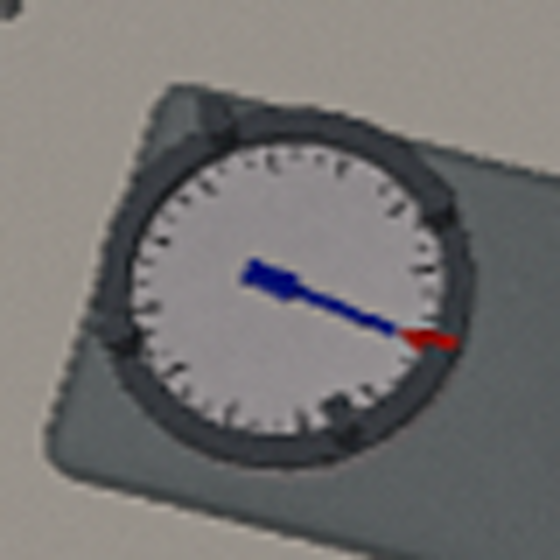

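View pics/s14.png

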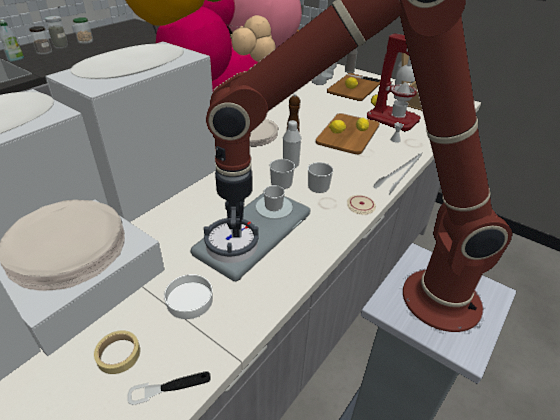

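View pics/b_scene.png

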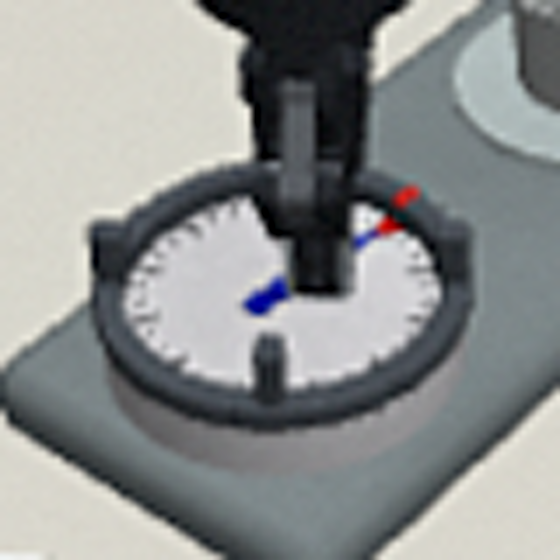

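```bash
python3 -c "
from h import *
s,R=st(); print(togo(s['tcp_pos']+np.array([20,120,0])))"
```

```text
[-6.30056286e-02  8.95437421e+01 -8.23523787e+01]
```

```bash
python3 -m handwheel '[[0,18,-16,0,0],[0,27,-25,0,0],[0,27,-25,0,0],[0,18,-16,0,0],[0,0,0,0,0]]'; cat > m2.py <<'E'
from h import *
import sys
for n in ("top","scene"):
    d=snap(n); c,e,*_=blue(d); e=e if e@(c-C)>0 else -e
    P,w=red(d,68); s=(P-c)@e; o=e[0]*(P-c)[:,1]-e[1]*(P-c)[:,0]; m=(abs(o)<15)&(s>0); P,w,s,o=P[m],w[m],s[m],o[m]
    tip=c+0; k=s-((C-c)@e) # radius
    for lo,hi in((44,52),(49,54),(52,60),(60,80)):
        q=(k>=lo)&(k<hi)
        if q.any(): print(n,lo,hi,q.sum(),"ccw offset mm",round(np.average(o[q],weights=w[q]),2),"at r",round(np.average(k[q],weights=w[q]),1))
    print("C off",e[0]*(C-c)[1]-e[1]*(C-c)[0])
    u,vv=proj(d,[*C,70]).astype(int); crop(d,u-40,vv-40,80,80,7,f"pics/{sys.argv[1]}_{n}.png")
E
python3 m2.py c; python3 m.py d top scene
```

```text
clock: 22.25
tcp_pos: [437.0, 446.4, 227.3]
eef_rot: [0.309, 0.636, -0.309, 0.636]
ft_force: [-0.0, 0.1, -0.4]
finger_gap: -0.001
top 44 52 1 ccw offset mm 0.74 at r 51.2
top 49 54 3 ccw offset mm 1.35 at r 52.8
top 52 60 8 ccw offset mm 0.87 at r 56.7
top 60 80 13 ccw offset mm 3.43 at r 66.2
C off 0.03297400266880435
scene 44 52 1 ccw offset mm -3.12 at r 50.1
scene 49 54 3 ccw offset mm -2.19 at r 52.2
scene 52 60 7 ccw offset mm -1.5 at r 55.8
scene 60 80 11 ccw offset mm 6.88 at r 72.5
C off -1.1730298358241453
top blue axis -97.29180123195663 blue line offset from C 0.03278032370383133 red -96.9747179588829 8
scene blue axis -96.99231970876376 blue line offset from C -1.1978707747653088 red -96.90423715951819 7
[ 0.8 -1.  -0.7]
```

View pics/c_scene.png

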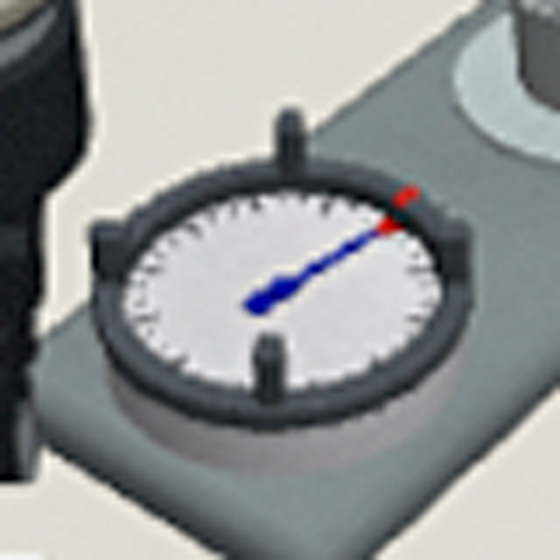

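```bash
python3 - <<'E'
from h import *
for n in("top","scene"):
    d=snap(n)
    # centre from white face (plane 68)
    g=d["img"].min(axis=2).astype(np.uint8); u,v=proj(d,[*C,70]).astype(int)
    m=np.zeros(g.shape,np.uint8); m[v-32:v+32,u-32:u+32]=1
    th=cv2.threshold(g[v-32:v+32,u-32:u+32],0,255,cv2.THRESH_OTSU)[0]
    P,w=red(d,76)
    for c in(C,):
        a=P-c; r=np.hypot(*a.T); q=(r>60)&(r<78)&(abs(np.degrees(np.arctan2(a[:,1],a[:,0]))+97)<25)
        mu=np.average(a[q],0,w[q]); print(n,"bar angle",np.degrees(np.arctan2(mu[1],mu[0])),"r",np.hypot(*mu),q.sum())
t=snap("top")
for nm in("scene","top"):
    d=snap(nm); c,e,a,b=blue(d); tip=min((a,b),key=lambda p:p[1]); print(nm,"tip",tip,np.degrees(np.arctan2(*(tip-C)[::-1])))
# cup vs pan
crop(t,235,180,110,90,7,"pics/t15.png")
E
```

```text
top bar angle -96.46185091792324 r 66.5726411653545 15
scene bar angle -95.67613393765733 r 67.2178987007054 11
scene tip [533.34585791 170.44473382] -95.55480559257857
top tip [531.80546355 170.09238829] -97.32221499318992
```

View pics/t15.png

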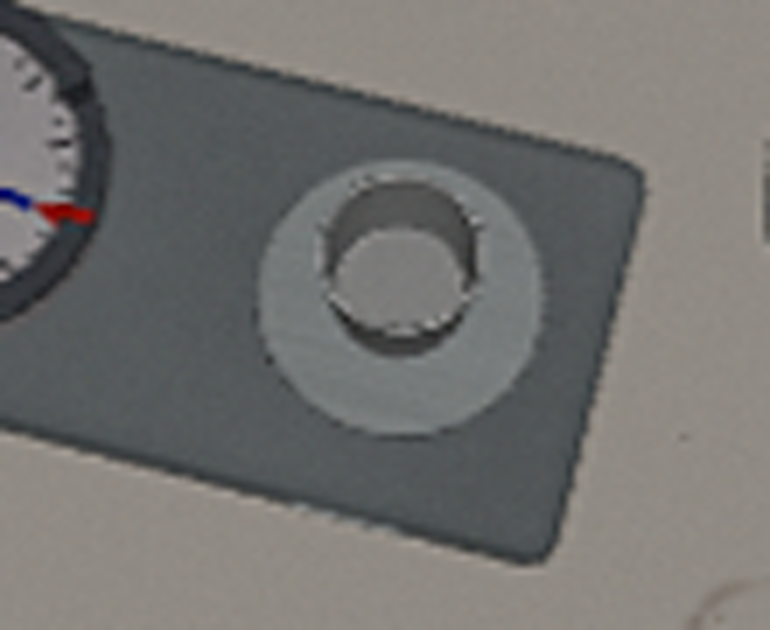

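```bash
python3 - <<'E'
from h import *
t=snap("top"); s=snap("scene"); np.set_printoptions(precision=1,suppress=True)
f=lambda x,y:(235+(x+.5)/7-.5,180+(y+.5)/7-.5)
z=61-9.5
print("pan",ray(t,*f(401,297),z)); print("rim",ray(t,*f(400,255),z+57)); 
print("foot",ray(t,*f(400,356),z)+[27.5,0,0])
for p in([540.8,19,z],[540.8,19,z+57]): print(proj(t,p),(proj(t,p)-[235,180]+.5)*7,proj(s,p))
crop(s,245,170,60,55,12,"pics/s15.png")
E
```

```text
pan [540.4  18.   51.5]
rim [540.8  19.1 108.5]
foot [544.1  11.6  51.5]
[291.5 221.8] [399.3 295.9] [273.9 205.9]
[291.8 216. ] [400.8 255.7] [274.3 191.3]
```

View pics/s15.png

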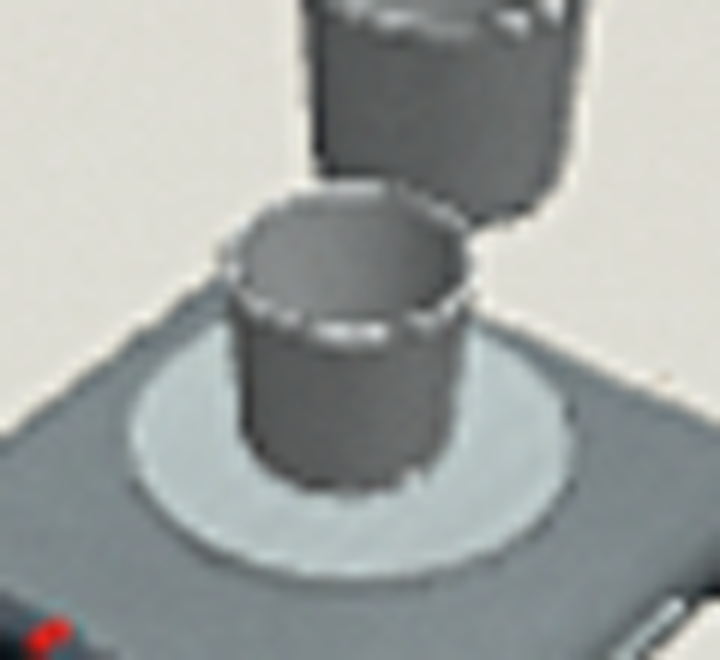

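The rim centre is within about 1.5 mm of the pan centre. The red mark and pointer agree to within about 1–2° in both views, and the arm is touching nothing. I'm handing the job in.

```bash
python3 -c "
from bench import env
print(env.finish_job(), env.observe()['clock'])"
```

```text
the job is handed in; nothing more can be done
the job is handed in; nothing more can be done
```

I set the small cup down upright on the pan and let go of it. Then I pushed a lug to turn the bezel about 117° clockwise, until the red zero mark met the blue pointer. The arm was clear of everything when I handed the job in, at about 22.5 s.

- **Cup:** its rim centre was within about 1.5 mm of the pan's centre in the top view. A rougher reading from the cup's foot differed by about 7 mm, but that was a poor measurement, and the scene picture shows the cup centred.
- **Dial:** averaged over the wedge, the pointer and red mark agreed within 0.5° in both views (−97.3° and −97.0° from the top, −97.0° and −96.9° from the scene). Readings close to the mark disagreed: the top view put it about 1° anticlockwise of the pointer, the scene view 1.5–3.5° clockwise. The bezel's red bar read about −96°. I left it there because the readings fell on both sides.
- **Bystanders:** I did not touch the shaker, dish or coasters, but I did not measure their positions again at the end.

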